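# Free the counter scale's transport lock and weigh the onyx candle

## Robot

A 7-joint arm with a two-finger parallel gripper is mounted at the origin on the work surface. World frame = base frame: x ahead of the robot, y to its left, z up, the work surface at z = 0. Lengths are in mm, angles in rad, forces in N, time in s.
With the tool pointing down it reaches from about 400 to 850 mm from the base axis. Payload 10.4 kg.
Tool frame: the origin (TCP) lies midway between the tips of the shut fingers; the grasp point (between the pads) lies 19 mm behind it; z points along the fingers, y is the line along which they close (so a half turn about z gives the same grasp; the last joint's range is limited). The gripper opens to 85 mm and grips with 20 to 120 N. Pads are 22 mm wide; open, the fingers measure 114 mm over their backs; the gripper's body (76 mm by 85 mm) begins 54 mm behind the grasp point. The pads swing forward as they close: fully open they stand 13 mm farther back than shut.
Start: joints at [-1.163, 0.332, -0.065, 1.46, 0.022, 1.35, -0.088], TCP at [260.989, 567.923, 231.338] pointing down, gripper open.
Joint ranges: [-2.6, 2.6], [-0.5, 2.12], [-1.47, 1.34], [0.16, 2.42], [-1.27, 4.41], [0.06, 2.06], [-2.6, 2.6]. Speed limits (rad/s): [2.22, 2.22, 2.79, 2.79, 3.14, 3.14, 3.14].

## Interface

Orientations are given as a unit quaternion [x, y, z, w].
In Python, from bench import observe, cams, ticket gives the robot as it stands.
- The arm moves only by the shell command python3 -m pendant 'ROWS' [OPENING] [FORCE]. ROWS is a JSON object of lists of equal length, an entry for each row: "slide": the shift along the tool's x, y, z in cm, a list of three; "twist": the turn about the tool's z in rad. A call has 1 to 20 rows; each row is the pose to reach, as a shift and turn from the pose commanded when the call began, along the tool's axes at that moment; what a row does not reach only later rows make up. A row lasts 1/10 s, in which the tool goes at most 50 mm and 8.59 degrees, less where a joint would pass 70% of its speed; a pose out of reach is approached as far as the arm can. A call with a gripper value outside its range is refused whole. OPENING is the opening, from 0 (shut) to 1 (fully open), set as the call begins (- or left out, the last holds). The fingers move at their own pace and stop on an object; FORCE is the grip in N (left out, the last holds). Time passes only in rows, so rows that repeat a pose let the fingers close. It gives the time, the measured TCP pose, the force, the opening and the grip force at its end, in the units of the state.
- observe(): the state, without advancing time (a new reading comes with each control period).
- cams.grab_frame(name): name is "side" or "top"; returns the picture (384x512x3 uint8, red, green, blue); there is no depth.
- cams.get_calibration(name): a dict with "fx", "fy", "cx", "cy" (pixels), "R" (3x3) and "t" (3): a world point X has camera coordinates R X + t. Camera axes: x right, y down, z forward; pixel columns grow to the right and rows downward; lengths in mm; the calibration is good to about 2 mm. A picture is of the moment at which its call begins. get_calibration takes no time and is no camera call.
- ticket.sign_off(): hands the job in; it is judged then, once.
The state is a dict: "time_s": time; "joint_positions": joint angles; "dq": joint speeds; "tau": joint torques, N m; "position": TCP position; "tool_rot": TCP orientation; "contact_force": force on the tool from outside, world axes, zero at the start; "ft_torque": the same for the moment, N m; "finger_gap": finger opening in mm; "grip_force": force on a finger pad.
Only numpy, scipy, OpenCV 4.12 (cv2) and the standard library are available. Lean on these libraries where they do the work, as an engineer would, in place of code of your own. Each camera call takes 0.05 s, during which the arm holds its last target. There are 200 camera calls.

## Task

Get the counter scale ready and weigh the orange banded onyx candle: slide the scale's orange transport-lock grip away from the red dot, towards the green dot, until you feel it fully home against its sprung end stop, and leave it there; where the stop comes differs from scale to scale, and shoving too hard pushes the scale across the counter, which must stay where it is. Only then set the onyx candle down gently, upright, in the middle of the scale's round steel pan, keeping hold of it until it stands, and let go. Leave the other pieces alone.

Things in the scene. Friction and masses are not known exactly. Their poses are not given: they have to be found in the camera images.
- scale: white counter scale, 250 mm (x) by 240 mm (y), deck 45 mm high, about 4 kg, standing loose on rubber feet (it slides on the counter if pushed with more than about 30 N). Origin under its centre at counter height; z up. On its deck, 75 mm from the centre towards -x, runs the lock slide along y: red dot (locked) at the -y end, green dot (ready to weigh) at the +y end
- selector_top (a point): top centre of the orange lock grip, 29.5 mm above the deck: a block 24 mm (scale's x) by 14 mm (y, along the slide), 28 mm tall. Slides to the scale's +y with about 5 N drag, stays where left. Its centre starts 45 to 60 mm on the -y side of the scale's centre line; the hidden end stop, fully pressed, comes 4 to 49 mm on the +y side, differing each time
- end_stop (a joint): how far the hidden sprung end stop inside the scale is pressed in by the grip: 0 untouched, 0.004 m fully in (solid). Its spring adds 1 to 3 N over these 4 mm, too weak to push the grip back. It shows nothing before the grip reaches it
- pan: round steel weighing pan on the scale, 140 mm across; its top is 15 mm above its origin, that is 60 mm above the counter; centred 40 mm from the scale's centre towards +x. Origin at the centre of its underside
- pan_top (a point): centre of the pan's top face
- onyx: the candle to weigh: orange-red onyx tumbler with pale and dark red bands, 56 mm across, 85 mm high, solid (candle cast in, white wax disc flush with the rim), about 0.4 kg. Origin at the centre of its underside, z up
- green_cup: bystander: dark green marble candle tumbler, 56 mm across, 85 mm high, solid (candle cast in, white wax disc flush with the rim), about 0.4 kg. Origin at the centre of its underside, z up
- white_cup: bystander: white alabaster candle tumbler, 56 mm across, 85 mm high, solid (candle cast in, white wax disc flush with the rim), about 0.4 kg. Origin at the centre of its underside, z up
- peg_doll: bystander: turned wooden peg figure, 48 mm across, 84 mm high; origin at its underside
- tealight_dish: bystander: low pink stone tealight dish, 72 mm across, 22 mm high; origin at its underside
- stone_vase: bystander: white stone vase, 90 mm across, 150 mm high; origin at its underside

How it is judged:
By the outcome, as a careful person would: the job done as asked, in the order asked, and still so for the second after the job is handed in, with the robot touching nothing.
It also fails if it takes over 56 s, if anything falls off the work surface, if the arm or the gripper's body presses on something with over 40 N, if the wrist force passes 120 N, or if a joint passes its speed limit or range.

## Working session

There is one attempt and no reset: what is moved stays moved. The work goes in short steps, Python scripts to look and compute and a shell command to move; the robot and the scene stay as the last step left them, time stands still between calls to the robot, and variables do not carry over. Pictures are saved under pics/ and viewed, at most 10 in all, crops included, and the job is handed in when it is done.

```bash
mkdir -p pics; ls; python3 - <<'E'
from bench import observe,cams
import cv2
s=observe();print(s)
for n in("side","top"):
    cv2.imwrite(f"pics/{n}0.png",cams.grab_frame(n)[:,:,::-1]);print(n,cams.get_calibration(n))
E
```

```text
pics
{'time_s': 0.0, 'joint_positions': array([-1.16258254,  0.33286659, -0.06468874,  1.4609436 ,  0.02162004,
        1.34991267, -0.0885046 ]), 'dq': array([ 7.67788056e-04,  2.34748038e-05, -2.13576782e-03,  1.72920449e-04,
       -1.70639227e-03, -1.33240787e-03,  1.50565431e-03]), 'tau': array([ 7.51771531e-04, -6.25458670e+01,  4.95142175e-02, -3.91594040e+01,
        1.62075937e-02,  1.00887546e-02,  4.90549689e-05]), 'position': array([260.86522394, 567.53768158, 230.51812693]), 'tool_rot': array([ 2.13739901e-01,  9.76890342e-01, -7.08788672e-04, -1.08698762e-04]), 'contact_force': array([-0.71240563, -0.05185094,  0.3474291 ]), 'ft_torque': array([ 0.06785739,  0.02044256, -0.00852632]), 'grip_force': 0.0, 'finger_gap': 85.72821355031452}
side {'fx': 397.18655234917145, 'fy': 397.18655234917145, 'cx': 262.6675597280891, 'cy': 193.3516336652004, 'R': array([[ 0.99113273, -0.13194718,  0.01567972],
       [-0.08907832, -0.74736165, -0.65841903],
       [ 0.09859495,  0.65118393, -0.75248822]]), 't': array([-544.14541509,  146.66455085, 1257.79168392])}
top {'fx': 394.3864020120009, 'fy': 394.3864020120009, 'cx': 251.24002139803892, 'cy': 193.11466534808423, 'R': array([[-0.01966643, -0.9995247 ,  0.02374021],
       [-0.9954238 ,  0.01735382, -0.09396972],
       [ 0.09351308, -0.02547962, -0.99529196]]), 't': array([  58.53381059,  568.94086829, 1319.00440563])}
```

View pics/side0.png

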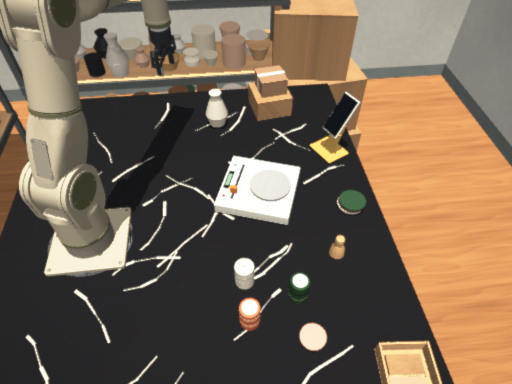

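View pics/top0.png

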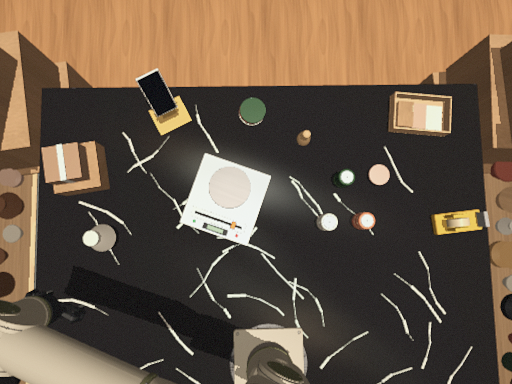

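The side view shows the scale at about (259,188), with the onyx at (249,313), white cup at (244,273) and green cup at (299,286). In the top view the scale is at (226,198), pan at (230,187), orange grip near (234,226), onyx at (366,221), white cup at (328,222) and green cup at (346,178).

```bash
cat > h.py <<'E'
import numpy as np,cv2
from bench import observe,cams
def ray(n,u,v,z):
    c=cams.get_calibration(n);R=np.array(c["R"]);t=np.array(c["t"])
    o=-R.T@t;d=R.T@np.array([(u-c["cx"])/c["fx"],(v-c["cy"])/c["fy"],1]);return o+d*(z-o[2])/d[2]
def blob(m):
    n,l,s,c=cv2.connectedComponentsWithStats(m.astype(np.uint8));
    return [(s[i,4],c[i].round(2),s[i,:4]) for i in range(1,n) if s[i,4]>=4]
E
python3 - <<'E'
from h import *
for n in("top","side"):
    im=cv2.imread(f"pics/{n}0.png");h=cv2.cvtColor(im,cv2.COLOR_BGR2HSV).astype(int)
    H,S,V=h[...,0],h[...,1],h[...,2]
    x0,y0,x1,y1=(170,140,290,255) if n=="top" else (205,145,310,230)
    w=np.zeros(H.shape,bool);w[y0:y1,x0:x1]=1
    if n=="top":
        m=((V>120)&w).astype(np.uint8);m=cv2.morphologyEx(m,cv2.MORPH_OPEN,np.ones((7,7)))
        c=max(cv2.findContours(m,0,2)[0],key=cv2.contourArea)
        b=cv2.boxPoints(cv2.minAreaRect(c));P=np.array([ray(n,*p,45)[:2] for p in b]);print("scale",P.round(1),P.mean(0),np.linalg.norm(P-np.roll(P,1,0),axis=1))
    for nm,mm in(("orange",(H>=4)&(H<20)&(S>150)&(V>110)),("red",((H<4)|(H>170))&(S>130)),("green",(H>45)&(H<90)&(S>90)&(V>60))):
        for a,c,s in blob(mm&w):print(n,nm,a,c,s,ray(n,*c,74.5 if nm=="orange" else 46).round(1))
    x0,y0,x1,y1=(345,200,385,240) if n=="top" else (232,292,268,335)
    w[:]=0;w[y0:y1,x0:x1]=1
    for nm,mm in(("wax",(S<90)&(V>150)),("body",(S>100)&(V>50))):
        for a,c,s in blob(mm&w):print(n,nm,a,c,s,ray(n,*c,85).round(1))
    g=[(165,140,125,115),(300,150,100,95)] if n=="top" else []
    for i,(x,y,ww,hh) in enumerate(g): cv2.imwrite(f"pics/c{i}.png",cv2.resize(im[y:y+hh,x:x+ww],None,fx=5,fy=5,interpolation=2))
E
```

```text
scale [[475.9 295.7]
 [714.4 213. ]
 [627.4 -25.6]
 [390.9  61.3]] [552.15333794 136.10887339] [249.37180744 252.39284829 254.01242178 251.97896002]
top orange 13 [232.38 224.62] [231 222   5   6] [463.3 112.7  74.5]
top green 4 [193.5 220.5] [193 220   2   2] [479.9 242.4  46. ]
top wax 4 [351.25 211.  ] [350 210   3   3] [ 500.  -276.1   85. ]
top wax 145 [366.62 220.25] [360 214  14  14] [ 468.9 -325.2   85. ]
top wax 13 [371.   231.62] [369 229   5   6] [ 431.8 -337.8   85. ]
top body 205 [361.13 220.82] [352 212  24  18] [ 467.4 -307.1   85. ]
side orange 34 [233.18 188.76] [231 186   6   7] [462.5  95.7  74.5]
side wax 208 [249.15 307.01] [241 300  17  15] [ 468.8 -327.6   85. ]
side wax 14 [262.07 308.29] [260 304   6   9] [ 501.5 -335.3   85. ]
side wax 18 [243.22 332.06] [239 330   9   5] [ 447.  -391.3   85. ]
side body 420 [249.17 316.54] [238 297  23  34] [ 466.  -353.2   85. ]
```

View pics/c0.png

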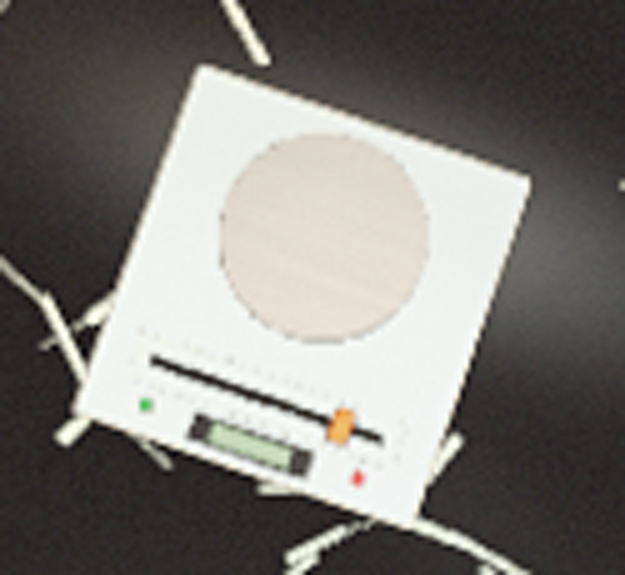

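View pics/c1.png

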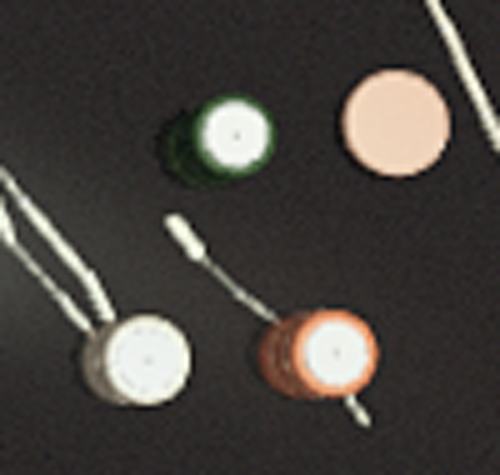

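The scale crop shows the pan circle centred at crop (324,238), the grip at (341,426), the green dot at (146,405) and the red dot at (358,478). The other crop shows the onyx wax centred at (336,352), with the white cup about 85 mm away.

```bash
python3 - <<'E'
from h import *
f=lambda c,x0,y0:((c[0]+.5)/5-.5+x0,(c[1]+.5)/5-.5+y0)
T=lambda c,z:ray("top",*f(c,165,140),z)[:2]
pan=T((324.5,238),60);print("pan",pan,"r",[np.linalg.norm(T(p,60)-pan) for p in((219,238),(429,238),(324,133),(324,342))])
K=np.array([T(p,45) for p in((203,66),(529,180),(412,524),(78,411))]);print(K.round(1),K.mean(0),np.linalg.norm(K-np.roll(K,1,0),axis=1))
s0,s1=T((152,360),45),T((381,439),45);g,r=T((146,405),45),T((358,478),45)
d=s0-s1;d2=g-r;d3=(K[0]-K[1]);d4=K[3]-K[2];d5=K[1]-K[2];d6=K[0]-K[3]
print([np.arctan2(-q[0],q[1]) for q in(d,d2,d3,d4)],[np.arctan2(q[1],q[0]) for q in(d5,d6)])
yaw=-0.348;ex=np.array([np.cos(yaw),np.sin(yaw)]);ey=np.array([-ex[1],ex[0]])
cc=K.mean(0)
for nm,c in(("K",cc),("pan",pan-40*ex)):
  for p in(T((341,426),74.5),T((341,426),68),ray("side",233.2,188.8,62)[:2],s0,s1,g,r,pan):print(nm,p.round(1),((p-c)@ex).round(1),((p-c)@ey).round(1))
T2=lambda c,z:ray("top",*f(c,300,150),z)[:2]
print("onyx",T2((336,352),85),"white",T2((148,360),85),"green",T2((236,134),85),"side onyx",ray("side",249.15,307,85))
from scipy.spatial.transform import Rotation as R
print(R.from_quat(observe()["tool_rot"]).as_matrix().round(3))
E
```

```text
pan [587.75137566 120.73329286] r [np.float64(69.98727089801072), np.float64(69.50021904709472), np.float64(70.58239300368624), np.float64(69.21232959703013)]
[[707.9 201.7]
 [626.5 -17.5]
 [397.4  65.9]
 [476.5 286.6]] [552.06789166 134.16368133] [246.56284943 233.80210252 243.8271576  234.45257744]
[np.float64(-0.3504024209272635), np.float64(-0.34965258932271703), np.float64(-0.3558813864519389), np.float64(-0.3441977168558852)] [np.float64(-0.34908214049967784), np.float64(-0.3517308900542241)]
K [462.7 111.4] -76.2 -51.9
K [462.8 111.5] -76.2 -51.7
K [463.  106.8] -74.4 -56.1
K [509.5 237.3] -75.2 82.5
K [454.   85.5] -75.6 -79.2
K [479.6 241.5] -104.7 76.2
K [428.5 101.2] -105.0 -73.1
K [587.8 120.7] 38.1 -0.5
pan [462.7 111.4] -74.3 -51.5
pan [462.8 111.5] -74.3 -51.3
pan [463.  106.8] -72.5 -55.7
pan [509.5 237.3] -73.3 82.9
pan [454.   85.5] -73.7 -78.7
pan [479.6 241.5] -102.9 76.6
pan [428.5 101.2] -103.1 -72.6
pan [587.8 120.7] 40.0 0.0
onyx [ 469.73862914 -325.84040256] white [ 466.89462767 -202.38638911] green [ 614.18010565 -266.31066831] side onyx [ 468.80032377 -327.60572063   85.        ]
[[-0.909  0.418 -0.   ]
 [ 0.418  0.909 -0.001]
 [-0.    -0.001 -1.   ]]
```

Cross-checks agree. Pan radius comes out at 70 mm and yaw at -0.35. The grip sits at local (-75,-51.5), and both views put the onyx at (469,-326.5). I'll push the grip with shut fingers from its red side, so next I move above a point behind it.

```bash
python3 -m pendant '{"slide":[[-1,-1,0],[-3,-3,0.5],[-6,-5.8,1],[-9,-8.7,2],[-12,-11.7,3],[-15,-14.6,4],[-18,-17.5,5],[-21,-20.4,6],[-24,-23.3,7],[-27,-26.2,8],[-30,-29.2,9],[-33,-32.1,10],[-35.5,-34.5,10.5],[-37,-36,10.8],[-37.7,-36.7,11],[-37.7,-36.7,11],[-37.7,-36.7,11],[-37.7,-36.7,11]],"twist":[0,-0.01,-0.02,-0.03,-0.04,-0.05,-0.06,-0.07,-0.08,-0.081,-0.081,-0.081,-0.081,-0.081,-0.081,-0.081,-0.081,-0.081]}' 0 40
cat >> h.py <<'E'
from scipy.spatial.transform import Rotation as Ro
ex=np.array([np.cos(-.35),np.sin(-.35)]);ey=np.array([-ex[1],ex[0]]);C=np.array([551,134.3])
def st():
    s=observe();p=np.array(s["position"]);f=np.array(s["contact_force"]);M=Ro.from_quat(s["tool_rot"]).as_matrix()
    print("t",round(s["time_s"],2),"p",p.round(1),"loc",((p[:2]-C)@ex).round(1),((p[:2]-C)@ey).round(1),"F ex,ey,z",(f[:2]@ex).round(1),(f[:2]@ey).round(1),f[2].round(1),"gap",round(s["finger_gap"],1),"grip",round(s["grip_force"],1));return p,M
def go(x,y,z):
    p,M=st();print("slide cm",(M.T@(np.array([x,y,z])-p)/10).round(2),"tool x,y",M[:,0].round(3),M[:,1].round(3))
E
python3 -c "
from h import *
go(*(C-75*ex-88*ey),54)"
```

```text
time_s: 1.9
position: [450.0, 78.3, 121.4]
tool_rot: [0.173, 0.985, 0.0, 0.0]
contact_force: [0.1, 0.1, 0.4]
finger_gap: 0.2
grip_force: 0.0
t 1.9 p [450.   78.3 121.4] loc -75.7 -87.2 F ex,ey,z 0.1 0.1 0.4 gap 0.2 grip 0.0
slide cm [-0.07 -0.08  6.74] tool x,y [-0.94   0.341  0.   ] [0.341 0.94  0.001]
```

```bash
python3 -m pendant '{"slide":[[0,0,1],[0,0,2.5],[0,0,4],[0,0,5.3],[0,0,6.2],[0,0,6.6],[0,0,6.6]],"twist":[0,0,0,0,0,0,0]}' && python3 -c "
from h import *
st()" && python3 -m pendant '{"slide":[[0,0.2,0],[0,0.4,0],[0,0.7,0],[0,1.0,0],[0,1.3,0],[0,1.6,0],[0,1.9,0],[0,2.2,0],[0,2.5,0],[0,2.8,0],[0,3.1,0],[0,3.4,0],[0,3.7,0],[0,3.9,0],[0,4,0],[0,4,0]],"twist":[0,0,0,0,0,0,0,0,0,0,0,0,0,0,0,0]}' && python3 - <<'E'
from h import *
st();cv2.imwrite("pics/top1.png",cams.grab_frame("top")[140:255,165:290,::-1]);s=cams.grab_frame("side")[140:235,200:315,::-1]
a=cv2.imread("pics/top1.png");cv2.imwrite("pics/m1.png",np.hstack([cv2.resize(a,(390,400),interpolation=2),cv2.resize(s,(400,400),interpolation=2)]));st()
E
```

```text
time_s: 2.6
position: [450.0, 77.1, 54.8]
tool_rot: [0.174, 0.985, -0.0, -0.0]
contact_force: [0.8, -0.0, -0.5]
finger_gap: -0.2
grip_force: 0.0
t 2.6 p [450.   77.1  54.8] loc -75.3 -88.3 F ex,ey,z 0.8 0.3 -0.5 gap -0.2 grip 0.0
time_s: 4.2
position: [464.0, 114.4, 55.3]
tool_rot: [0.174, 0.985, -0.0, -0.0]
contact_force: [-1.6, -3.7, 3.1]
finger_gap: -0.0
grip_force: 2.2
t 4.2 p [464.  114.4  55.3] loc -74.9 -48.5 F ex,ey,z -0.2 -4.0 3.1 gap -0.0 grip 2.2
t 4.3 p [464.1 114.4  55.3] loc -74.8 -48.5 F ex,ey,z 0.2 -4.7 4.0 gap -0.1 grip 2.3
```

View pics/m1.png

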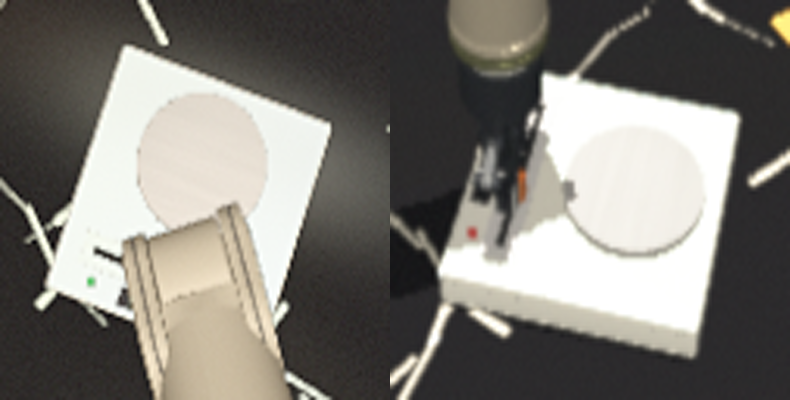

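The grip rides ahead of the fingers (orange in the side crop at about (522,185)), the scale hasn't moved, and drag is about 4.5 N. I'll go 15 mm further, still safe, then take 0.5 mm steps with a force check after each.

```bash
cat > ck.py <<'E'
from h import *
import sys
s=observe();f=np.array(s["contact_force"])[:2]@ey;print((np.array(s["position"])[:2]-C)@ey,f.round(1));sys.exit(f<-11.5)
E
python3 -m pendant '{"slide":[[0,0.1,0],[0,0.3,0],[0,0.5,0],[0,0.7,0],[0,0.9,0],[0,1.1,0],[0,1.3,0],[0,1.45,0],[0,1.5,0]],"twist":[0,0,0,0,0,0,0,0,0]}' >/dev/null; python3 ck.py && time (
python3 -m pendant '{"slide":[[0,0.05,0],[0,0.1,0]],"twist":[0,0]}' >/dev/null; python3 ck.py &&
python3 -m pendant '{"slide":[[0,0.05,0],[0,0.1,0]],"twist":[0,0]}' >/dev/null; python3 ck.py )
```

```text
-33.37566242490969 -4.7False
```

```bash
sed -i 's/sys.exit(f<-11.5)/sys.exit(int(f<-11.5))/' ck.py
python3 -m pendant '{"slide":[[0,0.05,0],[0,0.1,0]],"twist":[0,0]}' >/dev/null && python3 ck.py &&
python3 -m pendant '{"slide":[[0,0.05,0],[0,0.1,0]],"twist":[0,0]}' >/dev/null && python3 ck.py &&
python3 -m pendant '{"slide":[[0,0.05,0],[0,0.1,0]],"twist":[0,0]}' >/dev/null && python3 ck.py &&
python3 -m pendant '{"slide":[[0,0.05,0],[0,0.1,0]],"twist":[0,0]}' >/dev/null && python3 ck.py &&
python3 -m pendant '{"slide":[[0,0.05,0],[0,0.1,0]],"twist":[0,0]}' >/dev/null && python3 ck.py &&
python3 -m pendant '{"slide":[[0,0.05,0]],"twist":[0]}' >/dev/null && python3 ck.py &&
python3 -m pendant '{"slide":[[0,0.05,0]],"twist":[0]}' >/dev/null && python3 ck.py &&
python3 -m pendant '{"slide":[[0,0.05,0]],"twist":[0]}' >/dev/null && python3 ck.py &&
python3 -m pendant '{"slide":[[0,0.05,0]],"twist":[0]}' >/dev/null && python3 ck.py &&
python3 -m pendant '{"slide":[[0,0.05,0]],"twist":[0]}' >/dev/null && python3 ck.py &&
python3 -m pendant '{"slide":[[0,0.05,0]],"twist":[0]}' >/dev/null && python3 ck.py &&
python3 -m pendant '{"slide":[[0,0.05,0]],"twist":[0]}' >/dev/null && python3 ck.py &&
python3 -m pendant '{"slide":[[0,0.05,0]],"twist":[0]}' >/dev/null && python3 ck.py
```

```text
-32.53102083366454 -5.0
-31.548897763844696 -4.9
-30.554224871994872 -4.2
-29.54870323111047 -4.7
-28.541206875771653 -5.8
-28.033476328395306 -5.0
-27.53891784481008 -4.4
-27.051023621829028 -4.6
-26.5543200335544 -5.1
-26.045831507127357 -4.9
-25.561556320676495 -4.5
-25.03246892192784 -5.4
-24.54338987288335 -5.7
```

```bash
python3 -m pendant '{"slide":[[0,0.05,0]],"twist":[0]}' >/dev/null && python3 ck.py &&
python3 -m pendant '{"slide":[[0,0.05,0]],"twist":[0]}' >/dev/null && python3 ck.py &&
python3 -m pendant '{"slide":[[0,0.05,0]],"twist":[0]}' >/dev/null && python3 ck.py &&
python3 -m pendant '{"slide":[[0,0.05,0]],"twist":[0]}' >/dev/null && python3 ck.py &&
python3 -m pendant '{"slide":[[0,0.05,0]],"twist":[0]}' >/dev/null && python3 ck.py &&
python3 -m pendant '{"slide":[[0,0.05,0]],"twist":[0]}' >/dev/null && python3 ck.py &&
python3 -m pendant '{"slide":[[0,0.05,0]],"twist":[0]}' >/dev/null && python3 ck.py &&
python3 -m pendant '{"slide":[[0,0.05,0]],"twist":[0]}' >/dev/null && python3 ck.py &&
python3 -m pendant '{"slide":[[0,0.05,0]],"twist":[0]}' >/dev/null && python3 ck.py &&
python3 -m pendant '{"slide":[[0,0.05,0]],"twist":[0]}' >/dev/null && python3 ck.py &&
python3 -m pendant '{"slide":[[0,0.05,0]],"twist":[0]}' >/dev/null && python3 ck.py &&
python3 -m pendant '{"slide":[[0,0.05,0]],"twist":[0]}' >/dev/null && python3 ck.py &&
python3 -m pendant '{"slide":[[0,0.05,0]],"twist":[0]}' >/dev/null && python3 ck.py &&
python3 -m pendant '{"slide":[[0,0.05,0]],"twist":[0]}' >/dev/null && python3 ck.py &&
python3 -m pendant '{"slide":[[0,0.05,0]],"twist":[0]}' >/dev/null && python3 ck.py &&
python3 -m pendant '{"slide":[[0,0.05,0]],"twist":[0]}' >/dev/null && python3 ck.py &&
python3 -m pendant '{"slide":[[0,0.05,0]],"twist":[0]}' >/dev/null && python3 ck.py &&
python3 -m pendant '{"slide":[[0,0.05,0]],"twist":[0]}' >/dev/null && python3 ck.py &&
python3 -m pendant '{"slide":[[0,0.05,0]],"twist":[0]}' >/dev/null && python3 ck.py &&
python3 -m pendant '{"slide":[[0,0.05,0]],"twist":[0]}' >/dev/null && python3 ck.py &&
python3 -m pendant '{"slide":[[0,0.05,0]],"twist":[0]}' >/dev/null && python3 ck.py &&
python3 -m pendant '{"slide":[[0,0.05,0]],"twist":[0]}' >/dev/null && python3 ck.py &&
python3 -m pendant '{"slide":[[0,0.05,0]],"twist":[0]}' >/dev/null && python3 ck.py &&
python3 -m pendant '{"slide":[[0,0.05,0]],"twist":[0]}' >/dev/null && python3 ck.py &&
python3 -m pendant '{"slide":[[0,0.05,0]],"twist":[0]}' >/dev/null && python3 ck.py &&
python3 -m pendant '{"slide":[[0,0.05,0]],"twist":[0]}' >/dev/null && python3 ck.py &&
python3 -m pendant '{"slide":[[0,0.05,0]],"twist":[0]}' >/dev/null && python3 ck.py &&
python3 -m pendant '{"slide":[[0,0.05,0]],"twist":[0]}' >/dev/null && python3 ck.py &&
python3 -m pendant '{"slide":[[0,0.05,0]],"twist":[0]}' >/dev/null && python3 ck.py &&
python3 -m pendant '{"slide":[[0,0.05,0]],"twist":[0]}' >/dev/null && python3 ck.py; python3 -c "from h import *;st()"
```

```text
-24.04924303497784 -5.0
-23.516885147403446 -5.2
-23.0256119547702 -5.2
-22.59268201708442 -5.0
-22.02974250329379 -5.1
-21.572933717623606 -3.9
-21.05851571875786 -5.4
-20.55491660659093 -5.5
-20.06596563162474 -5.6
-19.55447231073831 -5.2
-19.02857956842395 -5.3
-18.556766943280298 -5.2
-18.016687073016477 -5.2
-17.561059996220273 -5.5
-17.03912974380922 -4.7
-16.59803777055096 -4.8
-16.05425641080706 -4.8
-15.587713310101972 -5.3
-15.072564648436712 -4.6
-14.563325255886122 -5.0
-14.080142294552955 -5.8
-13.560711379031853 -4.3
-13.071843586695373 -5.0
-12.583443611501346 -4.3
-12.071447781237717 -4.4
-11.576956087017642 -5.2
-11.07686065230148 -5.9
-10.580673832802853 -3.8
-10.079294508763867 -4.4
-9.574060527207008 -5.9
t 10.0 p [477.5 150.9  55.3] loc -74.7 -9.6 F ex,ey,z 1.2 -5.9 3.8 gap -0.3 grip 2.5
```

```bash
python3 -m pendant '{"slide":[[0,0.05,0]],"twist":[0]}' >/dev/null && python3 ck.py &&
python3 -m pendant '{"slide":[[0,0.05,0]],"twist":[0]}' >/dev/null && python3 ck.py &&
python3 -m pendant '{"slide":[[0,0.05,0]],"twist":[0]}' >/dev/null && python3 ck.py &&
python3 -m pendant '{"slide":[[0,0.05,0]],"twist":[0]}' >/dev/null && python3 ck.py &&
python3 -m pendant '{"slide":[[0,0.05,0]],"twist":[0]}' >/dev/null && python3 ck.py &&
python3 -m pendant '{"slide":[[0,0.05,0]],"twist":[0]}' >/dev/null && python3 ck.py &&
python3 -m pendant '{"slide":[[0,0.05,0]],"twist":[0]}' >/dev/null && python3 ck.py &&
python3 -m pendant '{"slide":[[0,0.05,0]],"twist":[0]}' >/dev/null && python3 ck.py &&
python3 -m pendant '{"slide":[[0,0.05,0]],"twist":[0]}' >/dev/null && python3 ck.py &&
python3 -m pendant '{"slide":[[0,0.05,0]],"twist":[0]}' >/dev/null && python3 ck.py &&
python3 -m pendant '{"slide":[[0,0.05,0]],"twist":[0]}' >/dev/null && python3 ck.py &&
python3 -m pendant '{"slide":[[0,0.05,0]],"twist":[0]}' >/dev/null && python3 ck.py &&
python3 -m pendant '{"slide":[[0,0.05,0]],"twist":[0]}' >/dev/null && python3 ck.py &&
python3 -m pendant '{"slide":[[0,0.05,0]],"twist":[0]}' >/dev/null && python3 ck.py &&
python3 -m pendant '{"slide":[[0,0.05,0]],"twist":[0]}' >/dev/null && python3 ck.py &&
python3 -m pendant '{"slide":[[0,0.05,0]],"twist":[0]}' >/dev/null && python3 ck.py &&
python3 -m pendant '{"slide":[[0,0.05,0]],"twist":[0]}' >/dev/null && python3 ck.py &&
python3 -m pendant '{"slide":[[0,0.05,0]],"twist":[0]}' >/dev/null && python3 ck.py &&
python3 -m pendant '{"slide":[[0,0.05,0]],"twist":[0]}' >/dev/null && python3 ck.py &&
python3 -m pendant '{"slide":[[0,0.05,0]],"twist":[0]}' >/dev/null && python3 ck.py &&
python3 -m pendant '{"slide":[[0,0.05,0]],"twist":[0]}' >/dev/null && python3 ck.py &&
python3 -m pendant '{"slide":[[0,0.05,0]],"twist":[0]}' >/dev/null && python3 ck.py &&
python3 -m pendant '{"slide":[[0,0.05,0]],"twist":[0]}' >/dev/null && python3 ck.py &&
python3 -m pendant '{"slide":[[0,0.05,0]],"twist":[0]}' >/dev/null && python3 ck.py &&
python3 -m pendant '{"slide":[[0,0.05,0]],"twist":[0]}' >/dev/null && python3 ck.py &&
python3 -m pendant '{"slide":[[0,0.05,0]],"twist":[0]}' >/dev/null && python3 ck.py &&
python3 -m pendant '{"slide":[[0,0.05,0]],"twist":[0]}' >/dev/null && python3 ck.py &&
python3 -m pendant '{"slide":[[0,0.05,0]],"twist":[0]}' >/dev/null && python3 ck.py &&
python3 -m pendant '{"slide":[[0,0.05,0]],"twist":[0]}' >/dev/null && python3 ck.py &&
python3 -m pendant '{"slide":[[0,0.05,0]],"twist":[0]}' >/dev/null && python3 ck.py &&
python3 -m pendant '{"slide":[[0,0.05,0]],"twist":[0]}' >/dev/null && python3 ck.py &&
python3 -m pendant '{"slide":[[0,0.05,0]],"twist":[0]}' >/dev/null && python3 ck.py &&
python3 -m pendant '{"slide":[[0,0.05,0]],"twist":[0]}' >/dev/null && python3 ck.py &&
python3 -m pendant '{"slide":[[0,0.05,0]],"twist":[0]}' >/dev/null && python3 ck.py &&
python3 -m pendant '{"slide":[[0,0.05,0]],"twist":[0]}' >/dev/null && python3 ck.py &&
python3 -m pendant '{"slide":[[0,0.05,0]],"twist":[0]}' >/dev/null && python3 ck.py &&
python3 -m pendant '{"slide":[[0,0.05,0]],"twist":[0]}' >/dev/null && python3 ck.py &&
python3 -m pendant '{"slide":[[0,0.05,0]],"twist":[0]}' >/dev/null && python3 ck.py &&
python3 -m pendant '{"slide":[[0,0.05,0]],"twist":[0]}' >/dev/null && python3 ck.py &&
python3 -m pendant '{"slide":[[0,0.05,0]],"twist":[0]}' >/dev/null && python3 ck.py; python3 -c "from h import *;st()"
```

```text
-9.086344122839261 -5.4
-8.56740617531957 -5.1
-8.07535276038362 -6.3
-7.607062608652772 -5.7
-7.0643431897102404 -4.3
-6.583494822251709 -5.2
-6.093772494268171 -4.8
-5.598300617857338 -5.3
-5.071900507747203 -5.2
-4.579659958285692 -4.5
-4.07200575149012 -5.5
-3.6123238425724136 -5.1
-3.1118112294054425 -5.1
-2.6241473346524855 -5.1
-2.0882199729542483 -4.7
-1.6083781057382813 -4.5
-1.08810914483786 -4.9
-0.6062270422640792 -5.5
-0.07688559263911314 -5.9
0.4208621206156692 -5.4
0.9235058787472784 -5.3
1.4151780574631523 -5.5
1.9170242491291876 -5.0
2.3886749081010743 -5.6
2.916319272157111 -4.8
3.401925590775083 -4.4
3.884037569107627 -4.6
4.422042442436419 -5.8
4.8613025073176095 -5.1
5.412292410209544 -4.7
5.88181625199773 -5.2
6.383884539250973 -5.1
6.90970494049409 -5.6
7.384243060463061 -4.8
7.909585896283633 -6.0
8.410219609338803 -4.9
8.89891775651673 -5.2
9.377345023191115 -5.0
9.893740750468185 -5.6
10.384399373761315 -5.6
t 14.0 p [484.4 169.7  55.3] loc -74.7 10.4 F ex,ey,z 1.5 -5.6 2.8 gap -0.1 grip 2.5
```

```bash
python3 -m pendant '{"slide":[[0,0.05,0]],"twist":[0]}' >/dev/null && python3 ck.py &&
python3 -m pendant '{"slide":[[0,0.05,0]],"twist":[0]}' >/dev/null && python3 ck.py &&
python3 -m pendant '{"slide":[[0,0.05,0]],"twist":[0]}' >/dev/null && python3 ck.py &&
python3 -m pendant '{"slide":[[0,0.05,0]],"twist":[0]}' >/dev/null && python3 ck.py &&
python3 -m pendant '{"slide":[[0,0.05,0]],"twist":[0]}' >/dev/null && python3 ck.py &&
python3 -m pendant '{"slide":[[0,0.05,0]],"twist":[0]}' >/dev/null && python3 ck.py &&
python3 -m pendant '{"slide":[[0,0.05,0]],"twist":[0]}' >/dev/null && python3 ck.py &&
python3 -m pendant '{"slide":[[0,0.05,0]],"twist":[0]}' >/dev/null && python3 ck.py &&
python3 -m pendant '{"slide":[[0,0.05,0]],"twist":[0]}' >/dev/null && python3 ck.py &&
python3 -m pendant '{"slide":[[0,0.05,0]],"twist":[0]}' >/dev/null && python3 ck.py &&
python3 -m pendant '{"slide":[[0,0.05,0]],"twist":[0]}' >/dev/null && python3 ck.py &&
python3 -m pendant '{"slide":[[0,0.05,0]],"twist":[0]}' >/dev/null && python3 ck.py &&
python3 -m pendant '{"slide":[[0,0.05,0]],"twist":[0]}' >/dev/null && python3 ck.py &&
python3 -m pendant '{"slide":[[0,0.05,0]],"twist":[0]}' >/dev/null && python3 ck.py &&
python3 -m pendant '{"slide":[[0,0.05,0]],"twist":[0]}' >/dev/null && python3 ck.py &&
python3 -m pendant '{"slide":[[0,0.05,0]],"twist":[0]}' >/dev/null && python3 ck.py &&
python3 -m pendant '{"slide":[[0,0.05,0]],"twist":[0]}' >/dev/null && python3 ck.py &&
python3 -m pendant '{"slide":[[0,0.05,0]],"twist":[0]}' >/dev/null && python3 ck.py &&
python3 -m pendant '{"slide":[[0,0.05,0]],"twist":[0]}' >/dev/null && python3 ck.py &&
python3 -m pendant '{"slide":[[0,0.05,0]],"twist":[0]}' >/dev/null && python3 ck.py &&
python3 -m pendant '{"slide":[[0,0.05,0]],"twist":[0]}' >/dev/null && python3 ck.py &&
python3 -m pendant '{"slide":[[0,0.05,0]],"twist":[0]}' >/dev/null && python3 ck.py &&
python3 -m pendant '{"slide":[[0,0.05,0]],"twist":[0]}' >/dev/null && python3 ck.py &&
python3 -m pendant '{"slide":[[0,0.05,0]],"twist":[0]}' >/dev/null && python3 ck.py &&
python3 -m pendant '{"slide":[[0,0.05,0]],"twist":[0]}' >/dev/null && python3 ck.py &&
python3 -m pendant '{"slide":[[0,0.05,0]],"twist":[0]}' >/dev/null && python3 ck.py &&
python3 -m pendant '{"slide":[[0,0.05,0]],"twist":[0]}' >/dev/null && python3 ck.py &&
python3 -m pendant '{"slide":[[0,0.05,0]],"twist":[0]}' >/dev/null && python3 ck.py &&
python3 -m pendant '{"slide":[[0,0.05,0]],"twist":[0]}' >/dev/null && python3 ck.py &&
python3 -m pendant '{"slide":[[0,0.05,0]],"twist":[0]}' >/dev/null && python3 ck.py &&
python3 -m pendant '{"slide":[[0,0.05,0]],"twist":[0]}' >/dev/null && python3 ck.py &&
python3 -m pendant '{"slide":[[0,0.05,0]],"twist":[0]}' >/dev/null && python3 ck.py; python3 -c "from h import *;st()"
```

```text
10.90130742718131 -4.5
11.377284612170378 -5.1
11.871263325481648 -5.6
12.372544201529978 -5.3
12.89997642252669 -5.0
13.398059006068562 -5.6
13.893212877961687 -5.9
14.387840007118882 -4.8
14.868828962715007 -4.9
15.421718279002114 -6.1
15.854283870646908 -5.5
16.35719988309695 -5.6
16.86507341794264 -5.2
17.347891728883397 -5.1
17.885275191628768 -5.0
18.360382017409414 -5.1
18.88443091161679 -4.7
19.325210777690806 -4.7
19.874812925642665 -5.7
20.37653711456103 -4.6
20.850084054193836 -5.5
21.37461238470116 -5.4
21.830135402479012 -7.2
22.14402882403475 -6.9
22.608329699688237 -6.4
23.02848430907935 -5.8
23.46664263437154 -6.9
23.963580759888362 -6.8
24.385823938166038 -7.4
24.82671350297203 -7.0
25.23834031895999 -8.0
25.710859477202643 -7.9
t 17.2 p [489.7 184.   55.3] loc -74.6 25.7 F ex,ey,z 1.1 -7.9 5.5 gap 0.0 grip 4.0
```

The spring took up at about 21.6, so the solid stop should be close to 25.7. I'll take finer steps.

```bash
python3 -m pendant '{"slide":[[0,0.03,0]],"twist":[0]}' >/dev/null && python3 ck.py &&
python3 -m pendant '{"slide":[[0,0.03,0]],"twist":[0]}' >/dev/null && python3 ck.py &&
python3 -m pendant '{"slide":[[0,0.03,0]],"twist":[0]}' >/dev/null && python3 ck.py &&
python3 -m pendant '{"slide":[[0,0.03,0]],"twist":[0]}' >/dev/null && python3 ck.py &&
python3 -m pendant '{"slide":[[0,0.03,0]],"twist":[0]}' >/dev/null && python3 ck.py &&
python3 -m pendant '{"slide":[[0,0.03,0]],"twist":[0]}' >/dev/null && python3 ck.py &&
python3 -m pendant '{"slide":[[0,0.03,0]],"twist":[0]}' >/dev/null && python3 ck.py &&
python3 -m pendant '{"slide":[[0,0.03,0]],"twist":[0]}' >/dev/null && python3 ck.py; python3 -c "from h import *;st()"
```

```text
25.944425051942787 -9.1
25.99486526406223 -10.1
26.05618675518118 -12.1
t 17.5 p [489.8 184.4  55.3] loc -74.6 26.1 F ex,ey,z 0.4 -12.1 7.8 gap 0.3 grip 5.5
```

```bash
python3 -m pendant '{"slide":[[0,0.03,0],[0,0.06,0],[0,0.06,0]],"twist":[0,0,0]}' >/dev/null; python3 -c "from h import *;st()"
```

```text
t 17.8 p [489.9 184.5  55.3] loc -74.6 26.2 F ex,ey,z 0.6 -11.4 9.5 gap -0.0 grip 6.2
```

```bash
python3 -m pendant '{"slide":[[0,0.03,0],[0,0.06,0],[0,0.06,0]],"twist":[0,0,0]}' >/dev/null; python3 -c "from h import *;st()"
python3 -m pendant '{"slide":[[0,0.03,0],[0,0.06,0],[0,0.06,0]],"twist":[0,0,0]}' >/dev/null; python3 -c "from h import *;st()"
```

```text
t 18.1 p [490.  184.6  55.3] loc -74.6 26.3 F ex,ey,z -1.0 -14.2 11.2 gap -0.5 grip 7.2
t 18.4 p [490.  184.7  55.3] loc -74.6 26.4 F ex,ey,z -1.1 -15.8 12.0 gap -0.2 grip 8.3
```

It's solid against the stop: the load rises to 16 N with almost no motion. Backing off and lifting.

```bash
python3 -m pendant '{"slide":[[0,-0.3,0],[0,-1,0],[0,-2,0],[0,-3,-0.5],[0,-3,-2.5],[0,-3,-5],[0,-3,-8],[0,-3,-10],[0,-3,-10]],"twist":[0,0,0,0,0,0,0,0,0]}' >/dev/null; python3 -c "
from h import *
go(469.3,-326.7,160);print(observe()['joint_positions'].round(2))"
```

```text
t 19.3 p [481.7 159.6 158.5] loc -73.8 0.0 F ex,ey,z 0.1 -0.2 -0.5 gap -0.1 grip 0.0
slide cm [-15.51 -46.11  -0.3 ] tool x,y [-0.939  0.343 -0.003] [0.343 0.939 0.004]
[-0.68  0.12  0.29  1.88 -0.04  1.14  0.85]
```

```bash
python3 -m pendant '{"slide":[[-0.4,-1,0],[-1.2,-3.5,0],[-2.2,-6.5,0],[-3.2,-9.5,0],[-4.2,-12.5,0],[-5.2,-15.5,0],[-6.2,-18.5,0],[-7.2,-21.5,0],[-8.2,-24.5,0],[-9.2,-27.5,0],[-10.2,-30.5,0],[-11.2,-33.5,0],[-12.2,-36.5,0],[-13.2,-39.5,0],[-14.2,-42.5,0],[-15,-44.8,0],[-15.4,-45.8,0],[-15.5,-46.1,0],[-15.5,-46.1,0],[-15.5,-46.1,0]],"twist":[0,0,0,0,0,0,0,0,0,0,0,0,0,0,0,0,0,0,0,0]}' 1 >/dev/null; python3 - <<'E'
from h import *
go(469.3,-326.7,36);print(observe()['joint_positions'].round(2))
a=cams.grab_frame("top")[:,:,::-1];b=cams.grab_frame("side")[:,:,::-1]
cv2.imwrite("pics/top2.png",a);cv2.imwrite("pics/side2.png",b)
cv2.imwrite("pics/m2.png",np.hstack([cv2.resize(a[140:255,165:290],(390,400),interpolation=2),cv2.resize(b[250:345,190:305],(400,400),interpolation=2)]))
E
```

```text
t 21.3 p [ 468.2 -325.4  155. ] loc 79.9 -460.2 F ex,ey,z 0.2 0.8 0.1 gap 85.4 grip 0.0
slide cm [-0.15 -0.09 11.9 ] tool x,y [-0.94   0.341  0.001] [0.341 0.94  0.001]
[-0.04  0.31  0.69  1.74 -0.21  1.17  1.92]
```

View pics/m2.png

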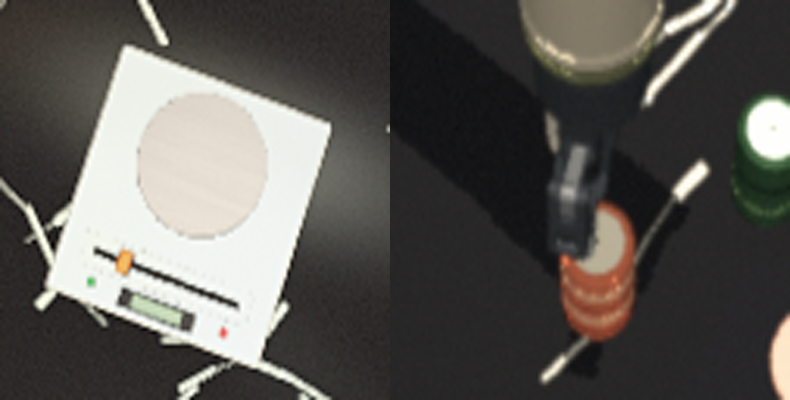

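The grip now stands near the green end at (124,262), and the scale's corners are where they were. The gripper is above the onyx, so I descend, then grasp.

```bash
python3 -m pendant '{"slide":[[-0.1,0,1],[-0.15,-0.1,3.5],[-0.15,-0.1,6.5],[-0.15,-0.1,9],[-0.15,-0.1,10.8],[-0.15,-0.1,11.6],[-0.15,-0.1,11.6]],"twist":[0,0,0,0,0,0,0]}' >/dev/null; python3 -c "
from h import *
st()"
python3 -m pendant '{"slide":[[0,0,0],[0,0,0],[0,0,0],[0,0,0],[0,0,0],[0,0,0],[0,0,0],[0,0,0],[0,0,0],[0,0,0]],"twist":[0,0,0,0,0,0,0,0,0,0]}' 0 40 >/dev/null; python3 -c "
from h import *
st()"
```

```text
t 22.1 p [ 468.5 -327.6   38.1] loc 80.9 -462.2 F ex,ey,z -0.3 -0.7 0.1 gap 85.4 grip 0.0
t 23.1 p [ 469.9 -328.4   40.4] loc 82.4 -462.5 F ex,ey,z -1.8 0.8 6.6 gap 55.0 grip 42.1
```

```bash
python3 -m pendant '{"slide":[[0,0,-0.3],[0,0,-1],[0,0,-2.5],[0,0,-4.5],[0,0,-6.5],[0,0,-8.5],[0,0,-10],[0,0,-11],[0,0,-11.5],[0,0,-11.5],[0,0,-11.5]],"twist":[0,0,0,0,0,0,0,0,0,0,0]}' >/dev/null; python3 - <<'E'
from h import *
go(587.7,120.7,154)
a=cams.grab_frame("top")[:,:,::-1];b=cams.grab_frame("side")[:,:,::-1]
cv2.imwrite("pics/m3.png",np.hstack([cv2.resize(a[140:255,300:425],(390,400),interpolation=2),cv2.resize(b[225:345,190:310],(400,400),interpolation=2)]))
E
```

```text
t 24.2 p [ 468.7 -327.9  153.6] loc 81.2 -462.4 F ex,ey,z -0.2 -0.0 -4.4 gap 54.6 grip 43.2
slide cm [ 4.190e+00  4.623e+01 -3.000e-02] tool x,y [-0.939  0.343  0.001] [0.343 0.939 0.   ]
```

View pics/m3.png

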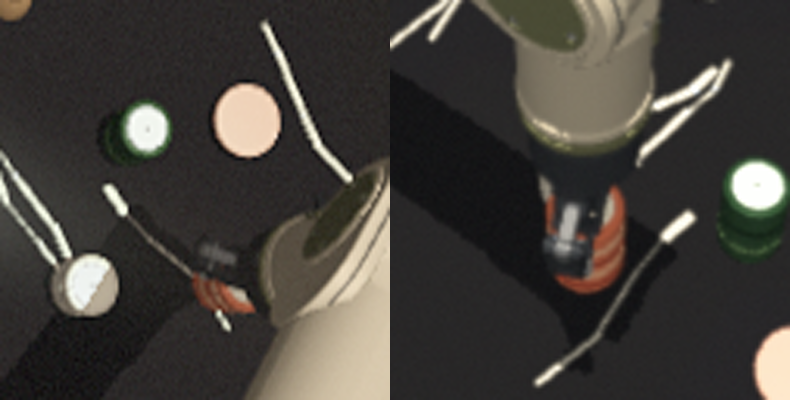

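The candle is held upright, weighing 4.4 N, and the other pieces are untouched. I carry it over the pan, keeping it level.

```bash
python3 -m pendant '{"slide":[[0.05,0.7,0],[0.2,2.2,0],[0.4,4.5,0],[0.65,7.3,0],[0.92,10.2,0],[1.2,13.2,0],[1.47,16.2,0],[1.74,19.2,0],[2.01,22.2,0],[2.28,25.2,0],[2.55,28.2,0],[2.83,31.2,0],[3.1,34.2,0],[3.37,37.2,0],[3.65,40.2,0],[3.9,43,0],[4.1,45,0],[4.2,45.9,0],[4.2,46.2,0],[4.2,46.2,0]],"twist":[0,0,0,0,0,0,0,0,0,0,0,0,0,0,0,0,0,0,0,0]}' >/dev/null;python3 -m pendant '{"slide":[[0,0,0],[0,0,0],[0,0,0]],"twist":[0,0,0]}' >/dev/null; python3 - <<'E'
from h import *
go(587.7,120.7,104)
E
```

```text
t 26.6 p [587.9 119.4 154.4] loc 39.8 -1.4 F ex,ey,z -0.2 0.1 -3.1 gap 54.4 grip 43.2
slide cm [0.06 0.12 5.04] tool x,y [-0.939  0.344 -0.   ] [0.344 0.939 0.   ]
```

```bash
python3 -m pendant '{"slide":[[0,0.1,0.4],[0.05,0.1,1.2],[0.05,0.1,2.2],[0.05,0.1,3.2],[0.05,0.1,4],[0.05,0.1,4.6],[0.05,0.1,4.9],[0.05,0.1,5],[0.05,0.1,5]],"twist":[0,0,0,0,0,0,0,0,0]}' >/dev/null;python3 -c "
from h import *
st()
a=cams.grab_frame('side')[:,:,::-1];cv2.imwrite('pics/s4.png',cv2.resize(a[90:240,190:340],(600,600),interpolation=2))"
```

```text
t 27.5 p [587.9 121.3 104.4] loc 39.1 0.4 F ex,ey,z -0.9 0.2 -2.7 gap 55.1 grip 43.2
```

View pics/s4.png

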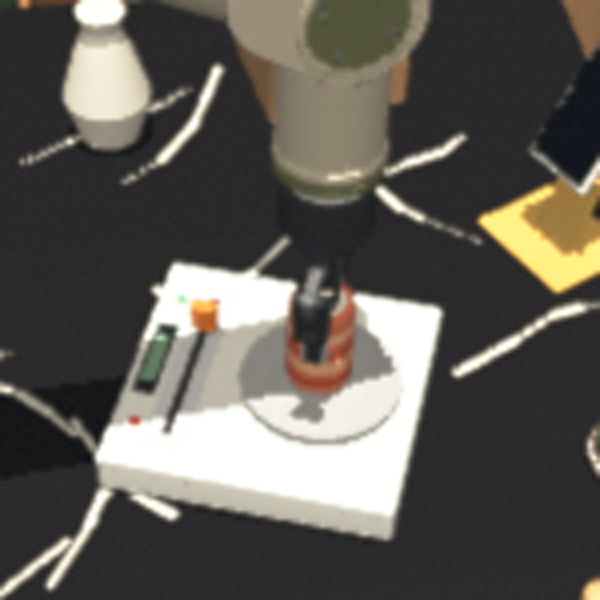

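The candle is upright just above the middle of the pan (crop (320,370)), and the grip is still at the green end. Lowering it gently.

```bash
cat > cz.py <<'E'
from h import *
import sys
s=observe();f=np.array(s["contact_force"])[2];print(s["position"][2].round(2),f.round(1));sys.exit(int(f>2.5))
E
python3 -m pendant '{"slide":[[0,0,0.1],[0,0,0.2],[0,0,0.2]],"twist":[0,0,0]}' >/dev/null; python3 cz.py &&
python3 -m pendant '{"slide":[[0,0,0.05],[0,0,0.05]],"twist":[0,0]}' >/dev/null && python3 cz.py &&
python3 -m pendant '{"slide":[[0,0,0.05],[0,0,0.05]],"twist":[0,0]}' >/dev/null && python3 cz.py &&
python3 -m pendant '{"slide":[[0,0,0.05],[0,0,0.05]],"twist":[0,0]}' >/dev/null && python3 cz.py &&
python3 -m pendant '{"slide":[[0,0,0.05],[0,0,0.05]],"twist":[0,0]}' >/dev/null && python3 cz.py &&
python3 -m pendant '{"slide":[[0,0,0.05],[0,0,0.05]],"twist":[0,0]}' >/dev/null && python3 cz.py &&
python3 -m pendant '{"slide":[[0,0,0.05],[0,0,0.05]],"twist":[0,0]}' >/dev/null && python3 cz.py &&
python3 -m pendant '{"slide":[[0,0,0.05],[0,0,0.05]],"twist":[0,0]}' >/dev/null && python3 cz.py &&
python3 -m pendant '{"slide":[[0,0,0.05],[0,0,0.05]],"twist":[0,0]}' >/dev/null && python3 cz.py; python3 -c "
from h import *
st()"
```

```text
102.25 -3.3
101.76 -3.0
101.25 -3.9
100.72 -3.8
100.47 -1.5
100.43 5.7
t 28.85 p [587.9 121.3 100.4] loc 39.2 0.4 F ex,ey,z -2.4 -1.3 5.7 gap 54.8 grip 43.8
```

Contact made, and it stands on the pan. Releasing, then lifting clear.

```bash
python3 -m pendant '{"slide":[[0,0,0],[0,0,0],[0,0,0],[0,0,0],[0,0,0],[0,0,0],[0,0,0],[0,0,0]],"twist":[0,0,0,0,0,0,0,0]}' 1 >/dev/null; python3 -c "
from h import *
st()"
python3 -m pendant '{"slide":[[0,0,-0.3],[0,0,-1],[0,0,-2.5],[0,0,-4.5],[0,0,-6.5],[0,0,-9],[0,0,-11],[0,0,-12],[1.5,-3,-12],[4,-7,-12],[4,-11,-12],[4,-15,-12],[4,-18,-12],[4,-20,-12],[4,-21,-12],[4,-21,-12],[4,-21,-12]],"twist":[0,0,0,0,0,0,0,0,0,0,0,0,0,0,0,0,0]}' >/dev/null;python3 - <<'E'
from h import *
st()
a=cams.grab_frame("top")[:,:,::-1];b=cams.grab_frame("side")[:,:,::-1]
cv2.imwrite("pics/m5.png",np.hstack([cv2.resize(a[140:255,165:290],(390,400),interpolation=2),cv2.resize(b[135:235,200:310],(400,400),interpolation=2)]))
E
```

```text
t 29.65 p [587.8 121.3  99.8] loc 39.0 0.4 F ex,ey,z 0.4 -0.2 0.4 gap 85.5 grip 0.0
t 31.35 p [478.6 -61.2 219.8] loc -1.0 -208.5 F ex,ey,z -1.0 0.8 -0.7 gap 85.2 grip 0.0
```

View pics/m5.png

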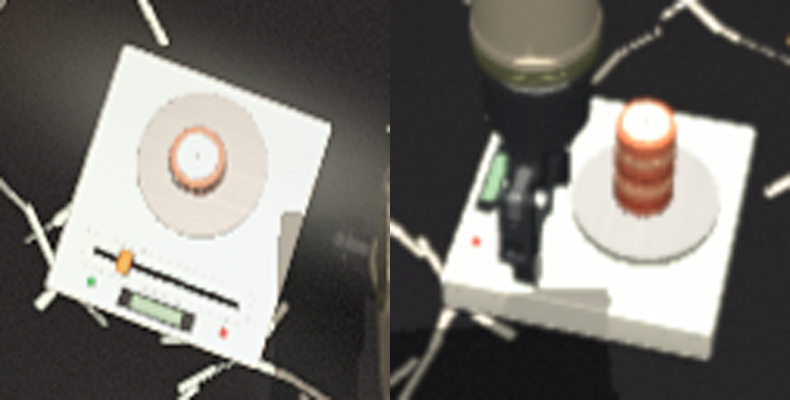

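The onyx stands upright in the middle of the pan (wax at (197,157)), the grip is home at (124,262), and the scale hasn't moved. Last centre check, then sign-off.

```bash
python3 - <<'E'
from h import *
p=ray("top",165+197.5/3.12-.5,140+157.5/3.478-.5,145);print(p.round(1))
if np.hypot(p[0]-587.7,p[1]-120.7)<10:
    from bench import ticket
    print(ticket.sign_off())
E
```

```text
[586.  123.4 145. ]
the job is handed in; nothing more can be done
None
```

The job is handed in: the lock grip is fully home at its end stop, the scale did not visibly move, and the onyx candle stands upright about 3 mm from the pan's centre, released at about 30 s of the 56 s.

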